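# Slide the optic carrier under the drag spring

## Task

Load the optic carrier into the spring gate: with the fingertips press the carrier down hard on its sprung bed, and while pressing push it along the channel so that its nose passes under the clamp bar and the leaf spring, until it is fully home against the end stop. Then let go, so that the gate holds it there by itself. Only press and push the carrier, never pick it up, and leave the things standing around in place.

Things in the scene. Friction and masses are not known exactly. Their poses are not given: they have to be found in the camera images.
- gate: Fixed metal channel on the table, 200 x 92 x 41 mm, its yaw between 0.1 and 0.9 rad. Origin on the table surface; its +x runs along the channel in the loading direction, from the open rear end (x = -75 mm) to the end stop (face at x = +110 mm, top at z = 34 mm), y across, z up. Side rails 12.5 mm thick, 63 mm apart, tops at z = 27 mm.
- bar (a point): Middle of the underside of the clamp bar that crosses the channel, at gate x = 71, z = 31 mm; the bar is 14 mm long (x), 10 mm high. From its far edge a thin steel leaf spring slopes down towards the end stop (tip at gate x = 109, z = 25 mm when free); it drags on the carrier with about 2 to 5 N.
- stop (a point): Middle of the end stop's face at gate x = 110, z = 25 mm; the carrier's nose rests on it when home (carrier origin at gate x = 55 mm). Released there, the bed lifts the carrier against the bar's underside (origin at gate z = about 17 mm) and it stays.
- carrier: Loose aluminium slide plate, 110 (x) x 60 (y) x 14 mm, 0.15 to 0.31 kg, lying on the sprung bed in the channel. Origin at the centre of its underside, +x along the gate's +x; nose at x = +55 mm, round window behind the nose. Starts with its origin at gate x = -16 to 0, z = 23 mm: its top (37 mm) is then 6 mm too high to pass under the bar.
- deck (a point): Middle of the flat ribbed deck on the carrier's top, at carrier x = -33.5, z = 14 mm, where fingertips can press; the deck runs from the tail (x = -55 mm) to the rear face of the dark push ridge (x = -12 to -2 mm, full width, top at z = 23 mm), against which they can push forward.
- bed (a joint): Sprung black floor of the channel, carrying the carrier from x = -71 to +107 mm of the gate; stays level. Value = how far it is pressed down, m: 0 up (top at gate z = 23 mm), 0.010 bottomed (13 mm). Its springs push up with 13 N at 0 and 18 N at the bottom, less the carrier's weight. More than 0.006 is needed for the carrier to pass under the bar. Sliding it pressed takes roughly 4 to 10 N forward.
- lens_box: Small dark closed box with a pale label, 45 x 45 x 23 mm, loose bystander beside the gate; origin under its centre. Leave alone.
- short_post: Short pale steel post holder with a side screw, 24 x 31 x 45 mm, upright, loose bystander; origin under its centre. Leave alone.
- flip_mount: Black square lens mount with a ring, 39 x 40 x 40 mm, loose bystander; origin under its centre. Leave alone.
There are look-alikes about, which are no part of the job. Leave any turquoise look-alike of the carrier alone.

How it is judged:
By the outcome, as a careful person would: the job done as asked, in the order asked, and still so for the second after the job is handed in, with the robot touching nothing.
It also fails if it takes over 35 s, if anything falls off the work surface, if the arm or the gripper's body presses on something with over 40 N, if the wrist force passes 120 N, or if a joint passes its speed limit or range.

## Robot

A 6-joint arm with a two-finger parallel gripper is mounted at the origin on a cart in front of the work surface, level with it; the furniture and walls round the work are solid. World frame = base frame: x ahead of the robot, y to its left, z up, the work surface at z = 0. Lengths are in m, angles in degrees, forces in N, time in s.
With the tool pointing down it reaches from about 0.375 to 0.9 m from the base axis. Payload 3.1 kg.
Tool frame: the origin (TCP) lies between the finger pads; the fingertips stand 25 mm ahead of it and the grasp point (between the pads) lies 6 mm ahead of it (env.tcp_to_tips is the distance from the TCP to the fingertips, in m); z points along the fingers, y is the direction in which the jaws open and shut (so a half turn about z gives the same grasp; the last joint's range is limited). The gripper opens to 87 mm and grips with 3 to 60 N. Pads are 19 mm wide; open, the fingers measure 117 mm over their backs; the gripper's body (75 mm by 190 mm) begins 51 mm behind the grasp point.
Start: joints at [63.971, 30.224, 82.088, -0, 67.689, -10.227], TCP at [0.17, 0.601, 0.248] pointing down, gripper open.
Joint ranges: [-176.69, 176.69], [-43.24, 126.21], [12.49, 139.97], [-82, 262], [0, 151.66], [-163.58, 163.58]. Speed limits (degrees/s): [159.86, 159.86, 180, 180, 180, 180].

## Interface

Orientations are given as a 3x3 rotation matrix whose columns are the frame's x, y, z axes.
In Python, from cell import sensors, eyes, job, env gives the robot as it stands.
- The arm moves only by the tool jog_arm, never from a script. Its arguments are lists of equal length, an entry for each row: "slide": the shift along the tool's x, y, z in cm, a list of three; "turn": the turn about the tool's z in units of 6 degrees (1.0 is 6 degrees). In form: {"slide": [[x, y, z], ...], "turn": [turn, ...]}. A call has 1 to 5 rows; each row is the pose to reach, as a shift and turn from the pose commanded when the call began, along the tool's axes at that moment; what a row does not reach only later rows make up. A row lasts 1/10 s, in which the tool goes at most 50 mm and 8.59 degrees, less where a joint would pass 70% of its speed; a pose out of reach is approached as far as the arm can. A call with a gripper value outside its range is refused whole. "fingers" is the opening, from 0 (shut) to 1 (fully open), set as the call begins (left out, the last holds). The fingers move at their own pace and stop on an object; "force" is the grip in N (left out, the last holds). Time passes only in rows, so rows that repeat a pose let the fingers close. It gives the time, the measured TCP pose, the force and the opening at its end, in the units of the state.
- sensors.get_obs(): the state, without advancing time (a new reading comes with each control period).
- eyes.grab_frame(name): name is "scene" or "top" or "wrist"; returns a dict with "frame" (420x560x3 uint8, red, green, blue), "camera_matrix" (3x3 intrinsics, pixels), "camera_from_world" (4x4, takes a point from world to camera coordinates). Camera axes: x right, y up, looking along -z (the intrinsics and any distortion apply to the point x, -y, -z); pixel columns grow to the right and rows downward; lengths in m; the calibration is good to about 2 mm. A picture is of the moment at which its call begins. There is no depth.
- job.close_job(): hands the job in, once; it reports no verdict.
The state is a dict: "t": time; "joints": joint angles; "dq": joint speeds; "joint_torque": joint torques, N m; "tool_pos": TCP position; "orientation": TCP orientation; "contact_force": force on the tool from outside, world axes, zero at the start; "ft_torque": the same for the moment, N m; "width": opening from 0.0 (shut) to 1.0 (fully open).
Only numpy, scipy, OpenCV 4.12 (cv2) and the standard library are available. Lean on these libraries where they do the work, as an engineer would, in place of code of your own. Each camera call takes 0.05 s, during which the arm holds its last target.

## Working session

There is one attempt and no reset: what is moved stays moved. The work goes in short steps, Python scripts to look and compute and a tool call to move; the robot and the scene stay as the last step left them, time stands still between calls to the robot, and variables do not carry over. Pictures are saved under pics/ and viewed, and the job is handed in when it is done.

Besides the shell and the picture viewer there is one more tool, called after ">>>" as a command line: name --pt "numbers of a row" for each row, then --argument value for the rest. jog_arm: Moves the arm, as the interface text tells. Its arguments: {"type":"object","properties":{"slide":{"type":"array"},"turn":{"type":"array"},"fingers":{"type":"number"},"force":{"type":"number"}},"required":["slide","turn"]}

```bash
ls; mkdir -p pics; python3 - <<'E'
from cell import sensors, eyes, job, env
import cv2,numpy as np
o=sensors.get_obs(); print(o); print(env.tcp_to_tips)
for n in("scene","top","wrist"):
    f=eyes.grab_frame(n); cv2.imwrite(f"pics/{n}0.png",f["frame"][:,:,::-1]); print(n,f["camera_matrix"].tolist(),np.round(f["camera_from_world"],4).tolist(),[k for k in f])
    np.savez(f"{n}0.npz",**{k:v for k,v in f.items()})
E
```

```text
pics
{'t': 0.0, 'joints': array([ 6.39710969e+01,  3.02795309e+01,  8.21566052e+01, -2.83058214e-04,
        6.76861290e+01, -1.02253237e+01]), 'dq': array([ 0.14094672, -0.12730729, -0.03240419, -0.03460764, -0.05404532,
        0.07093866]), 'joint_torque': array([ 3.61648426e-05, -4.40047538e+01, -1.76592511e+01,  6.33177278e-02,
        5.82285156e-02, -1.55190119e-04]), 'tool_pos': array([0.16986728, 0.60077967, 0.24656428]), 'orientation': array([[-9.62201320e-01,  2.72337569e-01, -9.32312797e-04],
       [ 2.72338907e-01,  9.62199478e-01, -1.91949467e-03],
       [ 3.74320375e-04, -2.10084535e-03, -9.99997723e-01]]), 'contact_force': array([-0.16168289, -0.15470548,  0.2686111 ]), 'ft_torque': array([-0.02423727,  0.04092722,  0.01446883]), 'width': 1.005260591328093}
0.025
scene [[399.43411903818065, 0.0, 280.40358251044694], [0.0, 399.43411903818065, 203.31641296823202], [0.0, 0.0, 1.0]] [[0.8121, -0.5832, 0.0219, -0.2563], [0.2721, 0.4115, 0.8698, -0.2873], [-0.5163, -0.7004, 0.4929, -0.448], [0.0, 0.0, 0.0, 1.0]] ['frame', 'camera_matrix', 'camera_from_world']
top [[474.6943743489265, 0.0, 279.8277143321647], [0.0, 474.6943743489265, 204.6438807688171], [0.0, 0.0, 1.0]] [[-0.0161, -0.9994, 0.0298, 0.2388], [0.9899, -0.0117, 0.1409, -0.5075], [-0.1405, 0.0318, 0.9896, -0.8606], [0.0, 0.0, 0.0, 1.0]] ['frame', 'camera_matrix', 'camera_from_world']
wrist [[300.20249155825644, 0.0, 282.27595654536265], [0.0, 300.20249155825644, 212.8811907995244], [0.0, 0.0, 1.0]] [[0.2733, 0.9619, -0.003, -0.6224], [-0.9287, 0.263, -0.2616, 0.0313], [-0.2508, 0.0743, 0.9652, -0.3915], [0.0, 0.0, 0.0, 1.0]] ['frame', 'camera_matrix', 'camera_from_world']
```

View pics/scene0.png

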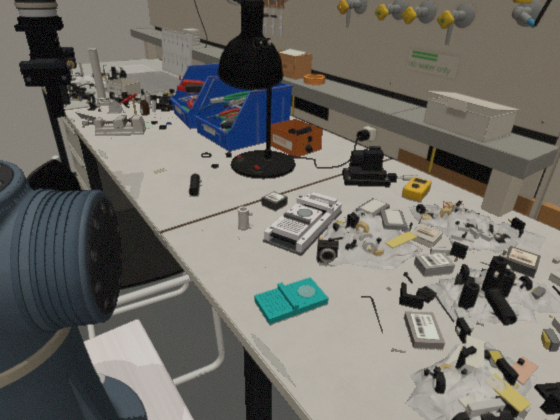

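View pics/top0.png

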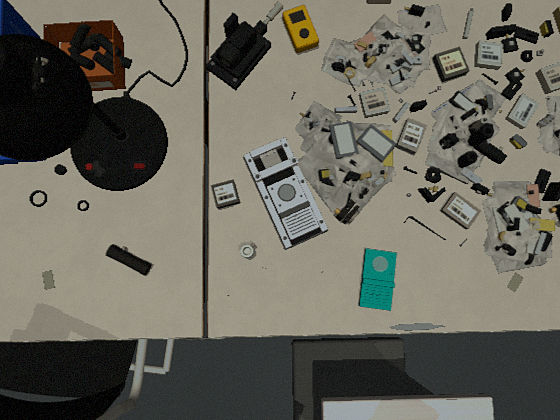

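View pics/wrist0.png

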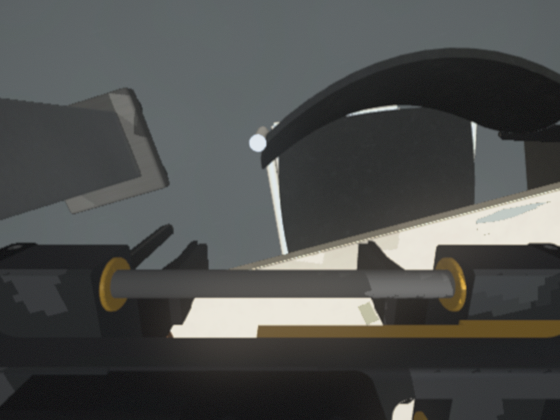

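```bash
python3 - <<'E'
import cv2,numpy as np
a=cv2.imread("pics/top0.png")[120:260,200:340]; cv2.imwrite("pics/topz.png",cv2.resize(a,(700,700)[:2],interpolation=cv2.INTER_CUBIC)[:600] if 0 else cv2.resize(a,(590,590),interpolation=cv2.INTER_CUBIC))
a=cv2.imread("pics/scene0.png")[180:260,225:355]; cv2.imwrite("pics/scz.png",cv2.resize(a,(780,480),interpolation=cv2.INTER_CUBIC))
E
```

```text
(no output)
```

View pics/topz.png

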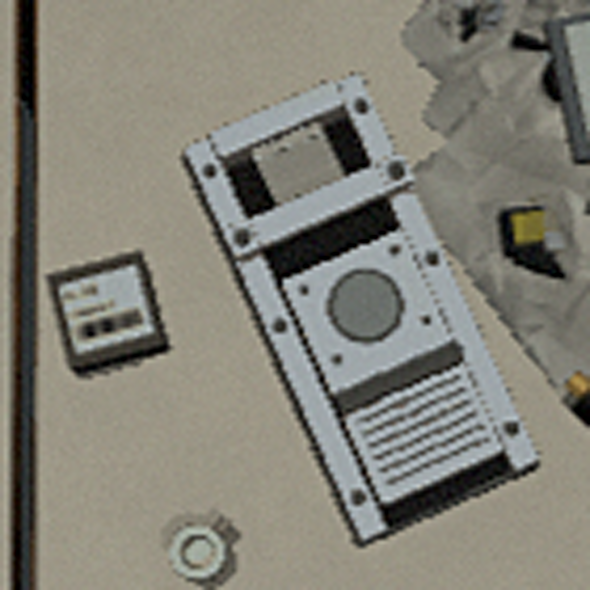

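View pics/scz.png

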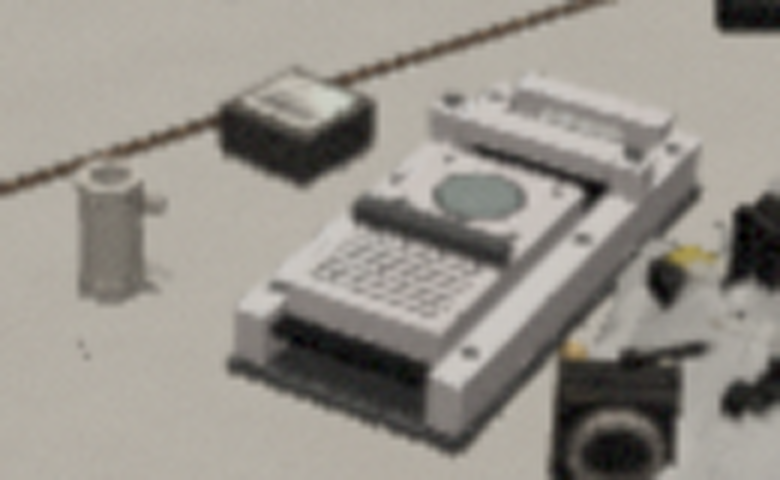

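```bash
cat > h.py <<'E'
import numpy as np,cv2
def proj(P,K,T):
    P=np.atleast_2d(P); c=P@T[:3,:3].T+T[:3,3]; c=c*[1,-1,-1]
    u=c@K.T; return u[:,:2]/u[:,2:]
def g2w(P,g):
    P=np.atleast_2d(P).astype(float)/1000; c,s=np.cos(g[2]),np.sin(g[2])
    return P@np.array([[c,-s,0],[s,c,0],[0,0,1]]).T+[g[0],g[1],0]
E
cat > fit.py <<'E'
from h import *
from scipy.optimize import least_squares
D={n:np.load(n+"0.npz") for n in("top","scene")}
s=590/140
top=[((-75,44,27),(360,544)),((-75,-44,27),(540,463)),((-75,31.5,27),(386,532)),((-75,-31.5,27),(512,477))]
topc=[((55,30,14),(279,283)),((-55,30,14),(390,503)),((-55,-30,14),(507,452)),((38,0,14),None)]
sc=[((-75,-44,27),(460,383)),((-75,44,27),(236,312)),((-75,-31.5,27),(428,375))]
scc=[((-55,-30,14),(438,335)),((-55,30,14),(275,287))]
def res(p,full=False):
    r=[]
    def add(P,px,n,off):
        d=D[n]; r.append(proj(g2w(P,p),d["camera_matrix"],d["camera_from_world"])[0]-px)
    for P,q in top: add(P,np.array(q)/s+[200,120]-.38,"top",0)
    for P,q in topc:
        if q: add((P[0]+p[3]*1000,P[1],P[2]+23),np.array(q)/s+[200,120]-.38,"top",0)
    for P,q in sc: add(P,np.array(q)/6+[225,180]-.4,"scene",0)
    for P,q in scc: add((P[0]+p[3]*1000,P[1],P[2]+23),np.array(q)/6+[225,180]-.4,"scene",0)
    return np.array(r).ravel()
f=least_squares(res,[0.5,0.15,0.4,-0.008],x_scale=[.1,.1,.1,.01]); p=f.x
print(p, np.round(f.fun.reshape(-1,2),1).tolist()); np.save("g.npy",p)
def box(a,b,off=(0,0,0)):
    (x0,y0,z0),(x1,y1,z1)=a,b
    v=[(x,y,z) for x in(x0,x1) for y in(y0,y1) for z in(z0,z1)]
    E=[(i,j) for i in range(8) for j in range(i) if sum(np.array(v[i])!=np.array(v[j]))==1]
    return [(np.add(v[i],off),np.add(v[j],off)) for i,j in E]
B=box((-75,-44,0),(125,-31.5,27))+box((-75,31.5,0),(125,44,27))+box((64,-46,31),(78,46,41))+box((110,-31.5,0),(125,31.5,34))
o=(p[3]*1000,0,23); C=box((-55,-30,0),(55,30,14),o)+box((-12,-30,14),(-2,30,23),o)
for n,(x0,y0,w,h,k) in {"top":(200,120,140,140,4),"scene":(225,170,130,90,6)}.items():
    d=D[n]; im=cv2.resize(d["frame"][y0:y0+h,x0:x0+w,::-1],None,fx=k,fy=k,interpolation=cv2.INTER_CUBIC).copy()
    for L,c in((B,(0,0,255)),(C,(0,200,0))):
        for a,b in L:
            q=(proj(g2w([a,b],p),d["camera_matrix"],d["camera_from_world"])-[x0,y0]+.5)*k
            cv2.line(im,*[tuple(int(v) for v in t) for t in q],c,1)
    cv2.imwrite(f"pics/ov_{n}.png",im)
E
python3 fit.py
```

```text
[ 0.51559509  0.21160424  0.41556584 -0.01037324] [[0.8, -0.5], [0.4, -0.8], [0.7, -0.4], [1.1, -1.4], [0.3, 0.0], [-1.4, 1.1], [-0.0, -0.2], [-0.5, 0.9], [-1.4, -0.8], [-0.8, 0.2], [-0.6, 0.0], [0.5, -0.9]]
```

View pics/ov_top.png

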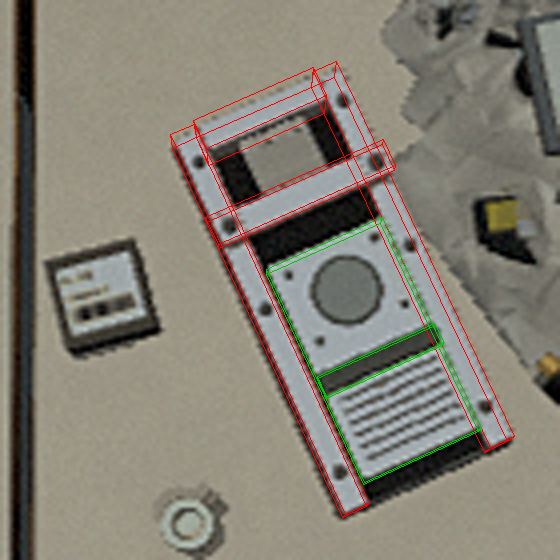

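View pics/ov_scene.png

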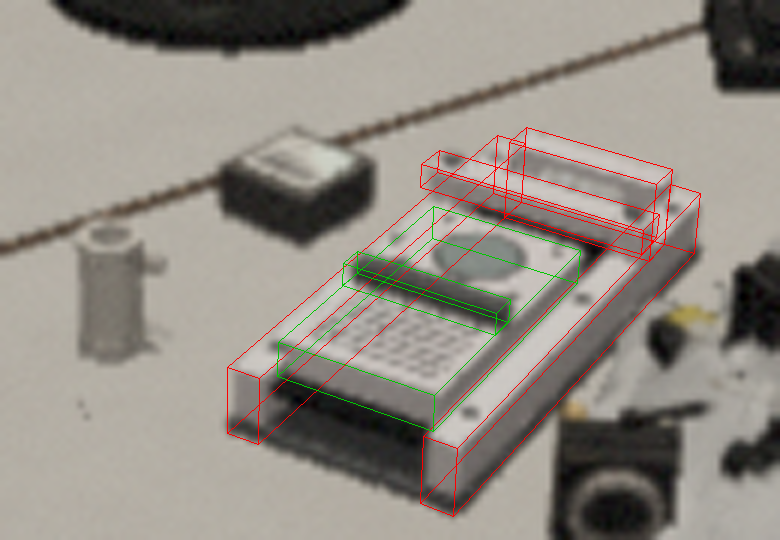

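```bash
python3 - <<'E'
from h import *
D={n:np.load(n+"0.npz") for n in("top","scene","wrist")}
def ray(n,u,v):
    d=D[n];T=d["camera_from_world"];R=T[:3,:3];c=-R.T@T[:3,3]
    q=np.linalg.inv(d["camera_matrix"])@[u,v,1]; r=R.T@(q*[1,-1,-1]); return c,r/np.linalg.norm(r)
def tri(a,b):
    c1,r1=ray("top",*a);c2,r2=ray("scene",*b)
    s=np.linalg.lstsq(np.c_[r1,-r2],c2-c1,rcond=None)[0]; p,q=c1+s[0]*r1,c2+s[1]*r2
    return np.round((p+q)/2,3),np.linalg.norm(p-q).round(4)
def pl(n,u,v,z):
    c,r=ray(n,u,v); return np.round(c+r*(z-c[2])/r[2],3)
print("lamp base",pl("top",120,143,0),"edge",pl("top",120,190,0),pl("scene",263,163,0))
print("lamp head", tri((30,100),(252,65)), tri((90,100),(283,70)), tri((30,160),(225,85)))
print("box",pl("top",228,192,.023),"post",pl("top",248,250,.045),pl("scene",243,229,0),"flip",pl("scene",329,258,0))
for n in D: print(n, ray(n,280,210)[0].round(3))
d=D["scene"]; print(proj([[.17,.6,.247],[.17,.6,.35]],d["camera_matrix"],d["camera_from_world"]))
g=np.load("g.npy"); 
for x in (-10.4-25.5,55-22):
    print(g2w((x,0,37),g))
E
```

```text
lamp base [0.642 0.543 0.   ] edge [0.548 0.54  0.   ] [0.651 0.555 0.   ]
lamp head (array([0.63 , 0.582, 0.274]), np.float64(0.0071)) (array([0.644, 0.491, 0.275]), np.float64(0.0402)) (array([0.557, 0.6  , 0.228]), np.float64(0.0084))
box [0.538 0.33  0.023] post [0.426 0.292 0.045] [0.421 0.285 0.   ] flip [0.507 0.103 0.   ]
top [0.385 0.26  0.916]
scene [ 0.055 -0.345  0.476]
wrist [0.101 0.62  0.384]
[[58.83440185 97.65406453]
 [45.62841144 45.13100246]]
[[0.48275061 0.19711113 0.037     ]]
[[0.54578639 0.22492659 0.037     ]]
```

>>> jog_arm --pt "-2 -1.5 0" --pt "-5 -3.7 0" --pt "-8 -5.9 0" --pt "-11 -8.1 0" --pt "-14 -10.3 0" --turn '[0,0,0,0,0]' --fingers 0 --force 20

```text
t: 0.65
tool_pos: [0.2773, 0.4628, 0.2473]
orientation: [[-0.962, 0.272, -0.0], [0.272, 0.962, -0.0], [0.0, -0.0, -1.0]]
contact_force: [1.2, 0.2, -0.6]
width: 0.629
```

>>> jog_arm --pt "-3 -2.2 0" --pt "-6 -4.4 0" --pt "-9 -6.6 0" --pt "-12 -8.8 0" --pt "-15 -11 0" --turn '[0,0,0,0,0]'

```text
t: 1.15
tool_pos: [0.3918, 0.3161, 0.2474]
orientation: [[-0.962, 0.272, -0.0], [0.272, 0.962, -0.0], [0.0, -0.0, -1.0]]
contact_force: [1.2, 0.5, 0.1]
width: 0.172
```

>>> jog_arm --pt "-3 -2.2 0" --pt "-6 -4.6 0" --pt "-9 -6.8 0" --pt "-12 -9 0" --pt "-12 -9 0" --turn '[0,0,0,0,0]'

```text
t: 1.65
tool_pos: [0.4855, 0.195, 0.2476]
orientation: [[-0.961, 0.277, 0.003], [0.277, 0.961, -0.001], [-0.003, -0.0, -1.0]]
contact_force: [-0.0, 0.2, 0.5]
width: 0.005
```

>>> jog_arm --pt "0 0 0" --pt "0 0 0" --pt "0 0 1" --pt "0 0 3" --pt "0 0 5" --turn '[-1.3,-2.6,-3.9,-5.2,-6.6]'

```text
t: 2.15
tool_pos: [0.4817, 0.1989, 0.1972]
orientation: [[-0.912, -0.409, 0.0], [-0.409, 0.912, 0.0], [-0.001, 0.0, -1.0]]
contact_force: [0.2, 0.6, -0.2]
width: 0.007
```

>>> jog_arm --pt "0 0 0" --pt "0 0 0" --pt "0 0 0" --turn '[0,0,0]'

```text
t: 2.45
tool_pos: [0.4826, 0.1986, 0.1984]
orientation: [[-0.916, -0.402, 0.001], [-0.402, 0.916, 0.0], [-0.001, -0.0, -1.0]]
contact_force: [0.5, 0.6, 1.2]
width: 0.005
```

```bash
python3 - <<'E'
from cell import sensors, eyes
from h import *
g=np.load("g.npy"); o=sensors.get_obs(); p=o["tool_pos"]
c,s=np.cos(g[2]),np.sin(g[2]); d=p[:2]-g[:2]
print("tcp in gate mm",(np.array([[c,s],[-s,c]])@d*1000).round(1),p,np.degrees(np.arctan2(o["orientation"][1,1],o["orientation"][0,1]))-90-np.degrees(g[2]))
import importlib
C=[(-55,-30,14),(-55,30,14),(55,30,14),(55,-30,14),(-12,-30,14),(-12,30,14)]
for n in("wrist","scene"):
    f=eyes.grab_frame(n); im=f["frame"][:,:,::-1].copy(); np.savez(f"{n}1.npz",**f)
    cv2.imwrite(f"pics/{n}1raw.png",im)
    pts=[(np.add(q,(g[3]*1000,0,23))) for q in C]+[(-75,44,27),(-75,-44,27),(64,46,41),(64,-46,41),(125,44,27),(125,-44,27)]
    for u in proj(g2w(pts,g),f["camera_matrix"],f["camera_from_world"]): 
        cv2.circle(im,tuple(int(v) for v in u),2,(0,0,255),-1)
    cv2.imwrite(f"pics/{n}1.png",im)
E
```

```text
tcp in gate mm [-35.5   1.4] [0.48256487 0.19858572 0.19840502] -0.10720804536868656
```

View pics/wrist1.png

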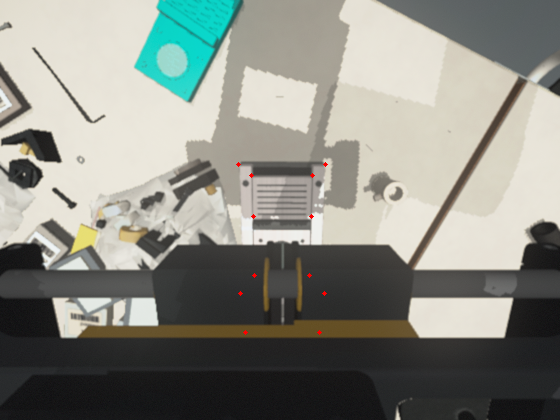

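View pics/scene1.png

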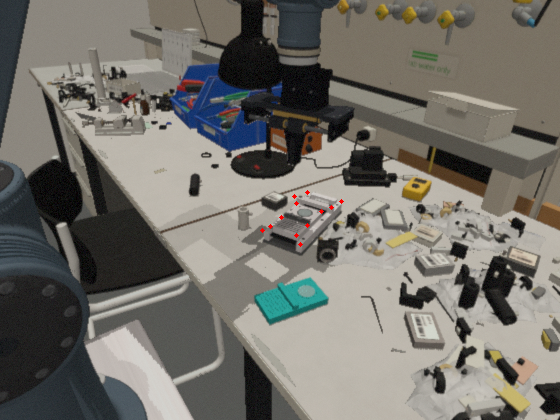

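```bash
python3 - <<'E'
import cv2
for s in("","raw"):
    a=cv2.imread(f"pics/wrist1{s}.png")[150:260,215:355]; cv2.imwrite(f"pics/wz{s}.png",cv2.resize(a,None,fx=5,fy=5,interpolation=cv2.INTER_CUBIC))
E
```

```text
(no output)
```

View pics/wz.png

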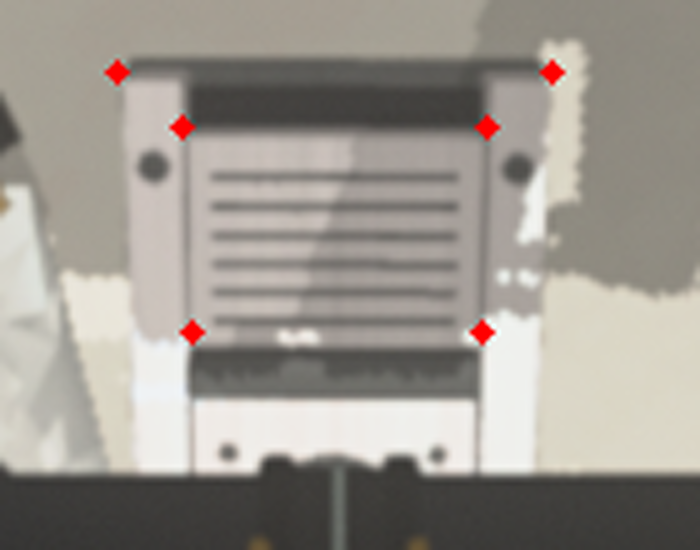

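```bash
python3 - <<'E'
from h import *
g=np.load("g.npy"); f=np.load("wrist1.npz")
K,T=f["camera_matrix"],f["camera_from_world"]
print(-T[:3,:3].T@T[:3,3])
for nm,P in dict(tail=(-55,30,14),tailbot=(-55,30,0),rb=(-12,30,14),rt=(-12,30,23),ft=(-2,30,23)).items():
    q=np.add(P,(g[3]*1000,0,23)); print(nm,((proj(g2w(q,g),K,T)[0]-[215,150]+.5)*5).round())
for P in ((-75,31.5,27),(-75,44,27),(-75,44,0),(-75,31.5,0)): print(P,((proj(g2w(P,g),K,T)[0]-[215,150]+.5)*5).round())
E
```

```text
[0.41667501 0.1689467  0.33580084]
tail [488. 128.]
tailbot [481. 118.]
rb [483. 335.]
rt [487. 348.]
ft [486. 395.]
(-75, 31.5, 27) [491.  74.]
(-75, 44, 27) [553.  74.]
(-75, 44, 0) [536.  61.]
(-75, 31.5, 0) [480.  61.]
```

View pics/wzraw.png

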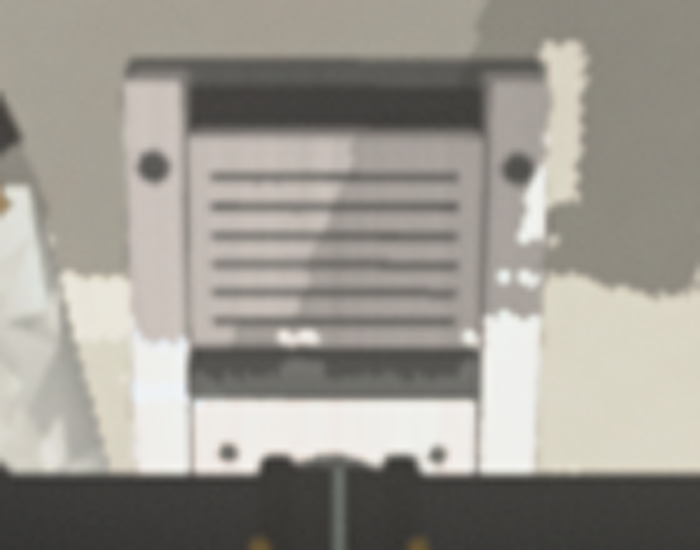

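>>> jog_arm --pt "0 -0.1 3" --pt "0 -0.1 6" --pt "0 -0.1 9" --pt "0 -0.1 11.5" --pt "0 -0.1 12.5" --turn '[0,0,0,0,0]'

```text
t: 3.05
tool_pos: [0.4819, 0.1971, 0.0711]
orientation: [[-0.915, -0.403, -0.002], [-0.403, 0.915, -0.0], [0.002, 0.001, -1.0]]
contact_force: [0.2, -0.8, 0.7]
width: 0.007
```

>>> jog_arm --pt "0 0 0" --pt "0 0 0" --pt "0 0 0.3" --pt "0 0 0.6" --pt "0 0 0.8" --turn '[0,0,0,0,0]'

```text
t: 3.55
tool_pos: [0.4829, 0.1973, 0.065]
orientation: [[-0.915, -0.403, 0.001], [-0.403, 0.915, 0.0], [-0.001, -0.0, -1.0]]
contact_force: [-0.1, 0.0, 0.3]
width: 0.004
```

>>> jog_arm --pt "0 0 0.2" --pt "0 0 0.4" --pt "0 0 0.5" --pt "0 0 0.5" --pt "0 0 0.5" --turn '[0,0,0,0,0]'

```text
t: 4.05
tool_pos: [0.4827, 0.1973, 0.0607]
orientation: [[-0.915, -0.404, 0.001], [-0.404, 0.915, 0.0], [-0.001, -0.0, -1.0]]
contact_force: [-1.6, -1.3, 11.1]
width: 0.005
```

```bash
python3 - <<'E'
from cell import sensors
o=sensors.get_obs(); print(o["tool_pos"],o["contact_force"],o["ft_torque"])
E
```

```text
[0.48268606 0.19729155 0.0606789 ] [-1.64653059 -1.32273706 11.12016904] [-0.00365862  0.27881271 -0.04856818]
```

>>> jog_arm --pt "0 0 0.2" --pt "0 0 0.4" --pt "0 0 0.6" --pt "0 0 0.8" --pt "0 0 0.8" --turn '[0,0,0,0,0]'

```text
t: 4.55
tool_pos: [0.4827, 0.1973, 0.053]
orientation: [[-0.915, -0.404, 0.001], [-0.404, 0.915, 0.0], [-0.001, -0.0, -1.0]]
contact_force: [-3.1, -0.4, 14.2]
width: 0.004
```

```bash
python3 - <<'E'
from cell import sensors,eyes
import cv2
o=sensors.get_obs(); print(o["tool_pos"],o["contact_force"],o["ft_torque"])
f=eyes.grab_frame("scene"); a=f["frame"][180:260,225:355,::-1]; cv2.imwrite("pics/sc2.png",cv2.resize(a,None,fx=6,fy=6,interpolation=cv2.INTER_CUBIC))
E
```

```text
[0.482702   0.19731019 0.05297816] [-3.10565188 -0.39486309 14.23134051] [-0.07008178  0.4816285  -0.00876156]
```

View pics/sc2.png

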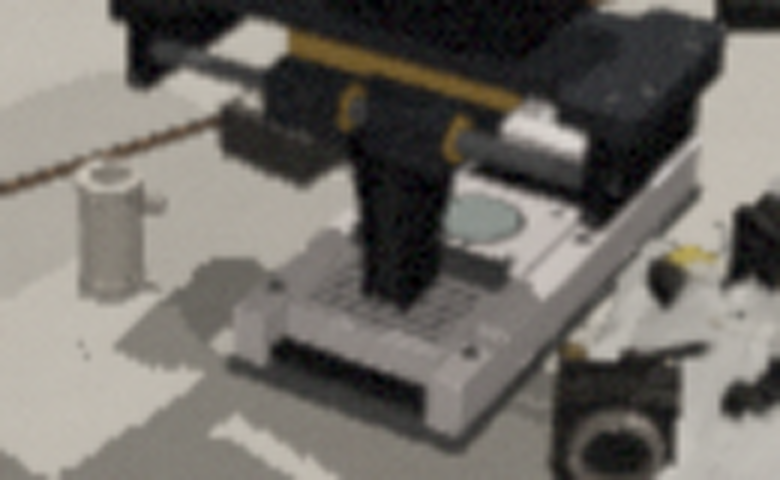

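>>> jog_arm --pt "-0.2 0 0" --pt "-0.4 0 0" --pt "-0.7 0 0" --pt "-1.0 0 0" --pt "-1.2 0 0" --turn '[0,0,0,0,0]'

```text
t: 5.1
tool_pos: [0.492, 0.2017, 0.0529]
orientation: [[-0.915, -0.404, -0.003], [-0.404, 0.915, -0.001], [0.003, 0.0, -1.0]]
contact_force: [-4.1, -2.2, 14.2]
width: 0.005
```

```bash
cat > st.py <<'E'
from cell import sensors,eyes
from h import *
g=np.load("g.npy"); o=sensors.get_obs(); p=o["tool_pos"]; c,s=np.cos(g[2]),np.sin(g[2]); R=np.array([[c,s],[-s,c]])
print(o["t"],"tcp gate",(R@(p[:2]-g[:2])*1000).round(1),"tipz",(p[2]*1000-25).round(1),"F gate",(R@o["contact_force"][:2]).round(1),o["contact_force"][2].round(1))
E
python3 st.py
```

```text
5.1 tcp gate [-25.6   0.5] tipz 27.9 F gate [-4.6 -0.4] 14.2
```

>>> jog_arm --pt "-0.3 0 0" --pt "-0.6 0 0" --pt "-0.9 0 0" --pt "-1.2 0 0" --pt "-1.5 0 0" --turn '[0,0,0,0,0]'

```text
t: 5.6
tool_pos: [0.5056, 0.2077, 0.053]
orientation: [[-0.915, -0.404, -0.003], [-0.404, 0.915, -0.001], [0.003, 0.0, -1.0]]
contact_force: [-4.0, -3.0, 14.0]
width: 0.002
```

```bash
python3 st.py; python3 - <<'E'
from cell import sensors,eyes
import cv2
f=eyes.grab_frame("scene"); a=f["frame"][180:260,225:355,::-1]; cv2.imwrite("pics/sc3.png",cv2.resize(a,None,fx=6,fy=6,interpolation=cv2.INTER_CUBIC))
E
```

```text
5.6 tcp gate [-10.7   0.5] tipz 28.0 F gate [-4.9 -1.2] 14.0
```

View pics/sc3.png

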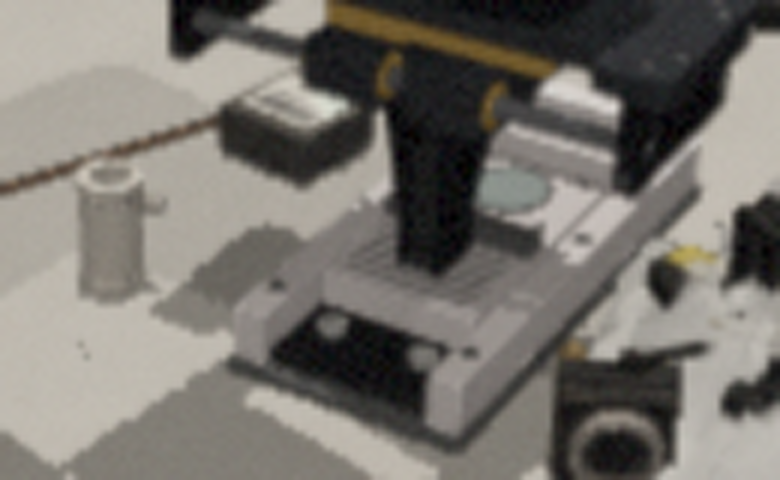

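>>> jog_arm --pt "-0.3 0 0" --pt "-0.6 0 0" --pt "-0.9 0 0" --pt "-1.2 0 0" --pt "-1.5 0 0" --turn '[0,0,0,0,0]'

```text
t: 6.15
tool_pos: [0.5195, 0.2138, 0.0531]
orientation: [[-0.915, -0.404, -0.003], [-0.404, 0.915, -0.001], [0.003, 0.0, -1.0]]
contact_force: [-5.1, -1.4, 14.8]
width: 0.005
```

```bash
python3 st.py
```

```text
6.15 tcp gate [4.5 0.4] tipz 28.1 F gate [-5.2  0.8] 14.8
```

>>> jog_arm --pt "-0.3 0 0" --pt "-0.6 0 0" --pt "-0.9 0 0" --pt "-1.2 0 0" --pt "-1.5 0 0" --turn '[0,0,0,0,0]'

```text
t: 6.65
tool_pos: [0.5318, 0.2194, 0.0525]
orientation: [[-0.915, -0.404, -0.007], [-0.404, 0.915, -0.002], [0.007, 0.001, -1.0]]
contact_force: [-6.9, -2.6, 11.3]
width: 0.003
```

```bash
python3 st.py
```

```text
6.65 tcp gate [17.9  0.6] tipz 27.5 F gate [-7.3  0.4] 11.3
```

>>> jog_arm --pt "-0.2 0 0" --pt "-0.4 0 0" --pt "-0.6 0 0" --pt "-0.8 0 0" --pt "-0.9 0 0" --turn '[0,0,0,0,0]'

```text
t: 7.15
tool_pos: [0.5403, 0.2232, 0.0524]
orientation: [[-0.915, -0.404, -0.006], [-0.404, 0.915, -0.002], [0.006, 0.001, -1.0]]
contact_force: [-6.8, -2.0, 11.6]
width: 0.01
```

```bash
python3 st.py
```

```text
7.15 tcp gate [27.2  0.7] tipz 27.4 F gate [-7.   0.9] 11.6
```

>>> jog_arm --pt "-0.1 0 0" --pt "-0.2 0 0" --pt "-0.3 0 0" --pt "-0.4 0 0" --pt "-0.4 0 0" --turn '[0,0,0,0,0]'

```text
t: 7.65
tool_pos: [0.5442, 0.2249, 0.0525]
orientation: [[-0.915, -0.404, -0.005], [-0.404, 0.915, -0.002], [0.005, 0.001, -1.0]]
contact_force: [-5.8, -2.6, 10.9]
width: 0.009
```

```bash
python3 st.py; python3 - <<'E'
from cell import sensors,eyes
import cv2
f=eyes.grab_frame("scene"); a=f["frame"][180:260,225:355,::-1]; cv2.imwrite("pics/sc4.png",cv2.resize(a,None,fx=6,fy=6,interpolation=cv2.INTER_CUBIC))
f=eyes.grab_frame("wrist"); a=f["frame"][120:260,200:360,::-1]; cv2.imwrite("pics/w4.png",cv2.resize(a,None,fx=4,fy=4,interpolation=cv2.INTER_CUBIC))
E
```

```text
7.65 tcp gate [31.5  0.6] tipz 27.5 F gate [-6.4 -0.1] 10.9
```

View pics/sc4.png

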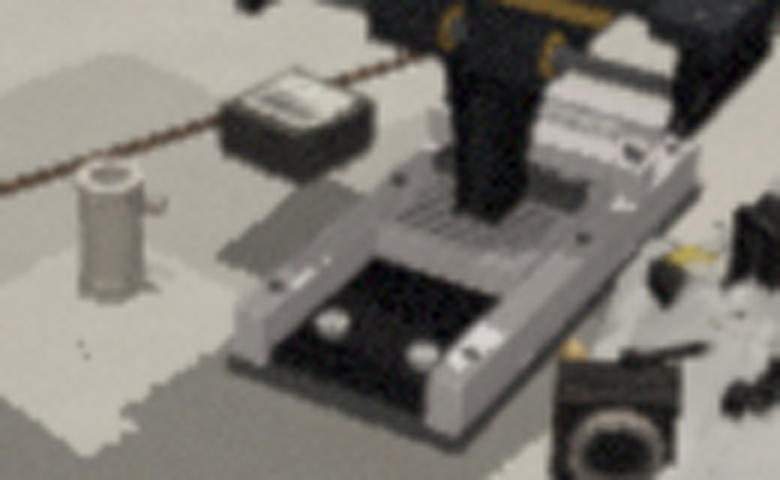

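View pics/w4.png

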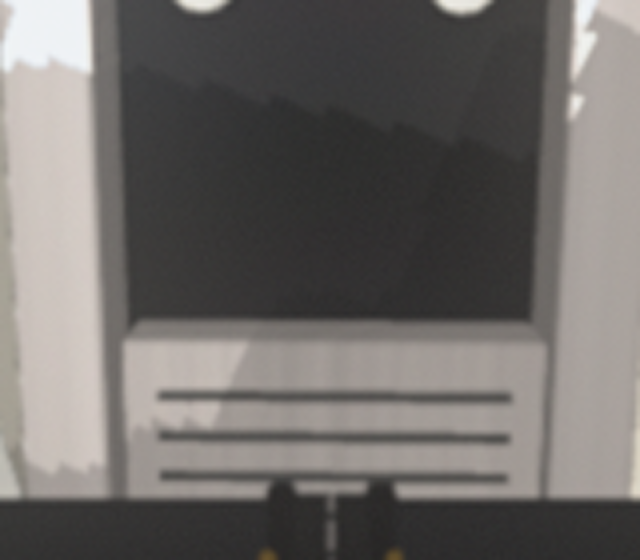

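>>> jog_arm --pt "-0.1 0 0" --pt "-0.2 0 0" --pt "-0.3 0 0" --pt "-0.3 0 0" --turn '[0,0,0,0]'

```text
t: 8.15
tool_pos: [0.5449, 0.2252, 0.0523]
orientation: [[-0.915, -0.404, -0.01], [-0.404, 0.915, -0.003], [0.01, 0.001, -1.0]]
contact_force: [-8.5, -4.4, 13.5]
width: 0.007
```

```bash
python3 st.py
```

```text
8.15 tcp gate [32.3  0.6] tipz 27.3 F gate [-9.6 -0.6] 13.5
```

>>> jog_arm --pt "-0.1 0 0" --pt "-0.2 0 0" --pt "-0.2 0 0" --pt "-0.2 0 0" --turn '[0,0,0,0]'

```text
t: 8.55
tool_pos: [0.545, 0.2253, 0.0523]
orientation: [[-0.914, -0.405, -0.014], [-0.405, 0.914, -0.005], [0.015, 0.001, -1.0]]
contact_force: [-9.5, -6.1, 15.8]
width: 0.005
```

```bash
python3 st.py; python3 - <<'E'
from cell import sensors,eyes
import cv2
f=eyes.grab_frame("wrist"); a=f["frame"][120:260,200:360,::-1]; cv2.imwrite("pics/w5.png",cv2.resize(a,None,fx=4,fy=4,interpolation=cv2.INTER_CUBIC))
E
```

```text
8.55 tcp gate [32.4  0.6] tipz 27.3 F gate [-11.2  -1.8] 15.8
```

View pics/w5.png

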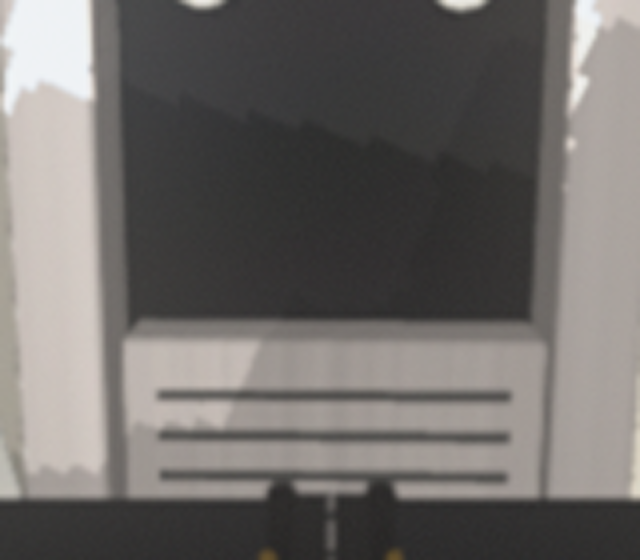

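```bash
python3 - <<'E'
from cell import eyes
from h import *
g=np.load("g.npy")
for n,(x0,y0,w,h,k) in {"wrist":(200,120,160,140,4),"scene":(225,180,130,80,6)}.items():
    f=eyes.grab_frame(n); K,T=f["camera_matrix"],f["camera_from_world"]
    im=cv2.resize(f["frame"][y0:y0+h,x0:x0+w,::-1],None,fx=k,fy=k,interpolation=cv2.INTER_CUBIC).copy()
    cv2.imwrite(f"pics/h_{n}raw.png",im)
    for cx,c in((55,(0,255,0)),(51,(0,0,255))):
        q=(proj(g2w([(cx-55,-30,27.5),(cx-55,30,27.5)],g),K,T)-[x0,y0]+.5)*k
        cv2.line(im,*[tuple(int(v) for v in t) for t in q],c,1); print(n,cx,q.round())
    q=(proj(g2w([(-75,-44,27),(-75,44,27)],g),K,T)-[x0,y0]+.5)*k
    cv2.line(im,*[tuple(int(v) for v in t) for t in q],(255,0,0),1)
    cv2.imwrite(f"pics/h_{n}.png",im)
E
```

```text
wrist 55 [[118. 346.]
 [548. 346.]]
wrist 51 [[117. 318.]
 [549. 318.]]
scene 55 [[523. 269.]
 [374. 221.]]
scene 51 [[518. 274.]
 [368. 226.]]
```

View pics/h_wrist.png

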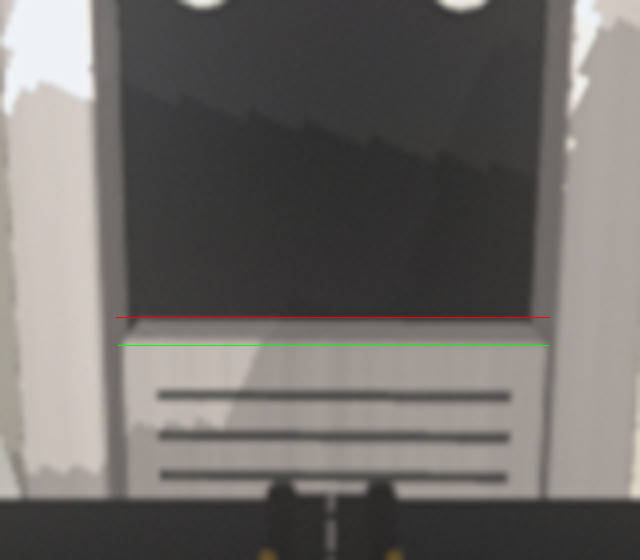

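View pics/h_scene.png

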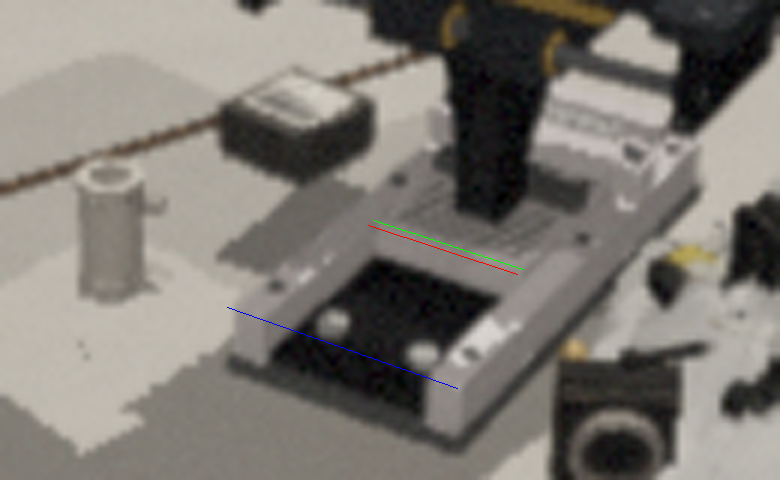

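>>> jog_arm --pt "-0.2 0 0" --pt "-0.4 0 0" --pt "-0.5 0 0" --pt "-0.5 0 0" --turn '[0,0,0,0]'

```text
t: 9.1
tool_pos: [0.5453, 0.2255, 0.0523]
orientation: [[-0.914, -0.406, -0.024], [-0.406, 0.914, -0.009], [0.025, 0.002, -1.0]]
contact_force: [-17.8, -12.3, 23.1]
width: 0.008
```

```bash
python3 st.py
```

```text
9.1 tcp gate [32.8  0.7] tipz 27.3 F gate [-21.2  -4.1] 23.1
```

>>> jog_arm --pt "0.2 0 0" --pt "0.4 0 0" --pt "0.6 0 0" --pt "0.8 0 0" --pt "0.8 0 0" --turn '[0,0,0,0,0]'

```text
t: 9.6
tool_pos: [0.5448, 0.2252, 0.0524]
orientation: [[-0.915, -0.404, -0.007], [-0.404, 0.915, -0.002], [0.008, 0.001, -1.0]]
contact_force: [-6.9, -2.5, 12.5]
width: 0.012
```

```bash
python3 st.py
```

```text
9.6 tcp gate [32.2  0.6] tipz 27.4 F gate [-7.3  0.5] 12.5
```

Still home with a light forward load; now lift straight up slowly.

>>> jog_arm --pt "0 0 -0.2" --pt "0 0 -0.4" --pt "0 0 -0.6" --pt "0 0 -0.8" --pt "0 0 -0.8" --turn '[0,0,0,0,0]'

```text
t: 10.1
tool_pos: [0.5448, 0.2254, 0.0585]
orientation: [[-0.915, -0.404, -0.008], [-0.404, 0.915, -0.002], [0.008, 0.001, -1.0]]
contact_force: [-6.2, -3.4, 1.5]
width: 0.003
```

```bash
python3 st.py
```

```text
10.1 tcp gate [32.3  0.8] tipz 33.5 F gate [-7.1 -0.6] 1.5
```

>>> jog_arm --pt "0.2 0 0" --pt "0.4 0 0" --pt "0.6 0 0" --pt "0.6 0 0" --pt "0.6 0 -0.3" --turn '[0,0,0,0,0]'

```text
t: 10.6
tool_pos: [0.5439, 0.2241, 0.0628]
orientation: [[-0.915, -0.403, 0.002], [-0.403, 0.915, 0.0], [-0.002, -0.0, -1.0]]
contact_force: [0.7, 0.5, -0.2]
width: 0.001
```

```bash
python3 st.py
```

```text
10.6 tcp gate [31. -0.] tipz 37.8 F gate [0.8 0.2] -0.2
```

>>> jog_arm --pt "0 0 -1" --pt "0 0 -3" --pt "0 0 -6" --pt "0 0 -9" --pt "0 0 -12" --turn '[0,0,0,0,0]'

```text
t: 11.1
tool_pos: [0.5433, 0.224, 0.1847]
orientation: [[-0.915, -0.404, 0.002], [-0.404, 0.915, 0.0], [-0.002, -0.0, -1.0]]
contact_force: [0.0, 0.0, -0.5]
width: 0.01
```

>>> jog_arm --pt "4 0 0" --pt "8 0 0" --pt "12 0 0" --pt "14 0 0" --pt "14 0 0" --turn '[0,0,0,0,0]'

```text
t: 11.6
tool_pos: [0.4117, 0.1667, 0.1833]
orientation: [[-0.915, -0.403, -0.002], [-0.403, 0.915, -0.0], [0.002, 0.001, -1.0]]
contact_force: [-0.0, 0.6, -0.3]
width: 0.007
```

```bash
python3 st.py; python3 - <<'E'
from cell import eyes
from h import *
g=np.load("g.npy")
for n,(x0,y0,w,h,k) in {"wrist":(160,150,240,160,3),"scene":(225,180,130,80,6),"top":(200,120,140,140,4)}.items():
    f=eyes.grab_frame(n); K,T=f["camera_matrix"],f["camera_from_world"]
    cv2.imwrite(f"pics/f_{n}full.png",f["frame"][:,:,::-1])
    im=cv2.resize(f["frame"][y0:y0+h,x0:x0+w,::-1],None,fx=k,fy=k,interpolation=cv2.INTER_CUBIC).copy()
    for cx,c in((55,(0,255,0)),(51,(0,0,255))):
        q=(proj(g2w([(cx-55,-30,31),(cx-55,30,31)],g),K,T)-[x0,y0]+.5)*k
        cv2.line(im,*[tuple(int(v) for v in t) for t in q],c,1)
    q=(proj(g2w([(-75,-44,27),(-75,44,27)],g),K,T)-[x0,y0]+.5)*k
    cv2.line(im,*[tuple(int(v) for v in t) for t in q],(255,0,0),1)
    cv2.imwrite(f"pics/f_{n}.png",im)
E
```

```text
11.6 tcp gate [-113.2    0.9] tipz 158.3 F gate [0.2 0.6] -0.3
```

View pics/f_scene.png

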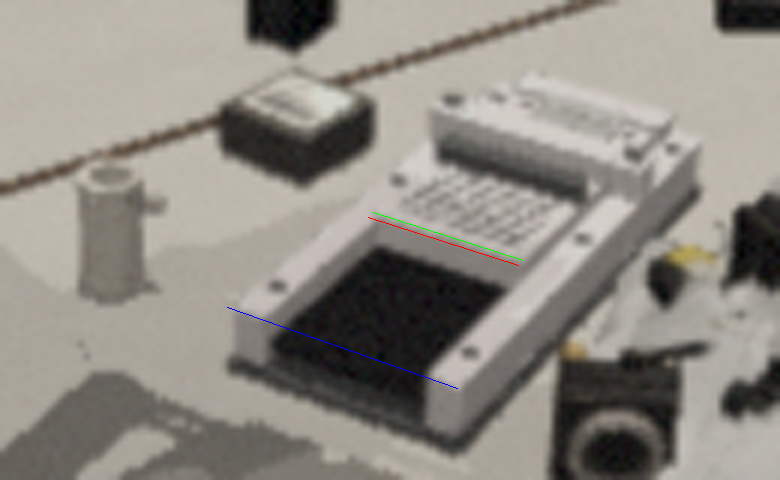

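View pics/f_top.png

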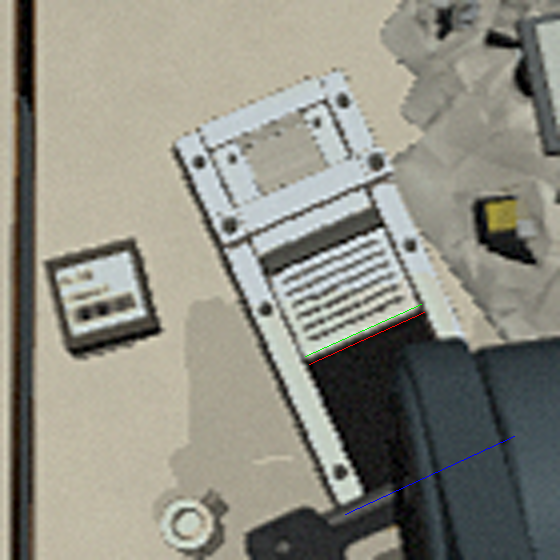

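View pics/f_wristfull.png

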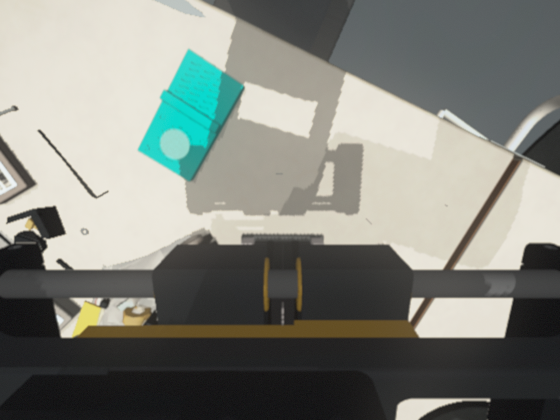

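>>> jog_arm --pt "0 0 0" --pt "0 0 0" --pt "0 0 0" --turn '[0,0,0]'

```text
t: 12.05
tool_pos: [0.4155, 0.1676, 0.1824]
orientation: [[-0.915, -0.404, 0.0], [-0.404, 0.915, 0.0], [-0.0, -0.0, -1.0]]
contact_force: [0.9, -0.0, -0.7]
width: 0.007
```

```bash
python3 -c "
from cell import job; print(job.close_job())"
```

```text
the job is handed in; nothing more can be done
None
```

The carrier is fully home in the gate and stays there by itself. I handed the job in at about 12 s of the 35 s allowed.

- **Press and push:** with the fingers shut, I pressed the deck down about 9 mm (14 N). Keeping it pressed, I pushed the carrier about 65 mm under the clamp bar and leaf spring, which took 5–7 N.
- **End stop:** at the end the forward force rose to 21 N while the tool moved only 0.4 mm, so the nose was firmly against the stop. The wrist force stayed well below the limits.
- **Release:** I eased the forward push, lifted straight up, backed off the ridge and moved the arm clear.

**Last checks:** after release, the top and scene pictures show the tail on the line predicted for home. No gap is visible at the stop. The lens box, short post and flip mount show no sign of having moved, and the turquoise look-alike was never approached.

**Disagreement:** while the carrier was still pressed, the wrist camera and the finger position put it at about 54 mm instead of 55 mm. That is within the 2 mm calibration error, and the firm stop and the later pictures support it being home.

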